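# Line up the washed espresso things by height

## Robot

A 6-joint arm with a two-finger parallel gripper is mounted at the origin on a cart in front of the work surface, level with it; the furniture and walls round the work are solid. World frame = base frame: x ahead of the robot, y to its left, z up, the work surface at z = 0. Lengths are in m, angles in rad, forces in N, time in s.
With the tool pointing down it reaches from about 0.35 to 0.775 m from the base axis. Payload 5.5 kg.
Tool frame: the origin (TCP) lies at the very end of the fingers, on their centre line; the grasp point (between the pads) lies 19 mm behind it; z points along the fingers, y is the line along which they close (so a half turn about z gives the same grasp; the last joint's range is limited). The gripper opens to 85 mm and grips with 20 to 120 N. Pads are 22 mm wide; open, the fingers measure 114 mm over their backs; the gripper's body (76 mm by 85 mm) begins 54 mm behind the grasp point. The pads swing forward as they close: fully open they stand 13 mm farther back than shut.
Start: joints at [1.103, 0.313, 0.046, 1.304, 0, 1.431], TCP at [0.185, 0.544, 0.231] pointing down, gripper open.
Joint ranges: [-2.76, 2.76], [-0.86, 1.69], [-1.03, 1.26], [-2.2, 2.34], [-1.47, 1.5], [-3.14, 3.14]. Speed limits (rad/s): [2.57, 2.57, 3.14, 3.14, 3.14, 3.14].

## Interface

Orientations are given as a unit quaternion [w, x, y, z].
In Python, from workcell import env, viewer, nets gives the robot as it stands. The module is installed in compiled form; this text tells all that it offers.
- The arm moves only by the shell command python3 -m creep 'ROWS' [OPENING] [FORCE]. ROWS is a JSON list that holds a single list of rows (three levels of brackets), with 1 to 8 rows, each of 6 numbers: dx, dy, dz in m, then a rotation vector rx, ry, rz in rad; each row is the pose to reach, as a shift and turn from the pose commanded when the command began, along the tool's axes at that moment; what a row does not reach only later rows make up. A row lasts 1/8 s, in which the tool goes at most 0.0625 m and 0.188 rad, less where a joint would pass 70% of its speed; a pose out of reach is approached as far as the arm can. OPENING is the finger opening in m, set as the command begins (- or left out keeps the last). The fingers move at their own pace and stop on an object; FORCE is the grip in N (left out, the last holds). Time passes only in rows, so rows that do not move let the fingers close. It prints the time, the measured TCP pose, the force, the opening and the grip force at its end. Input that does not fit is refused with a message, and nothing moves.
- env.get_state(): the state, without advancing time (a new reading comes with each control period).
- viewer.read_camera(name): name is "scene" or "top"; returns a dict with "image" (420x560x3 uint8, red, green, blue), "K" (3x3 intrinsics, pixels), "R" (3x3) and "t" (3): a world point X has camera coordinates R X + t. Camera axes: x right, y down, z forward; pixel columns grow to the right and rows downward; lengths in m; the calibration is good to about 2 mm. A picture is of the moment at which its call begins. There is no depth.
- env.hand_in(): hands the job in; it is judged then, once.
Trained networks look in a picture, given as the dict that the camera call returned (one of the last four; its "shot" number tells which), for a name from the list of things; names that differ only in an ending like _2 or _b are one class to them, and where a whole thing is asked for, a point or a joint stands for the part that bears it (a point fixed in the world has none). Each returns a list of dicts, best first, with "confidence" (0 to 1); they miss things now and then, are a little off and sometimes report something else, mostly with a low value. They report only what shows in the picture. A call takes as long as a camera call.
- nets.outline_of(label, picture): "region" (420x560 bool, what is visible of it) and "box" ([left, top, right, bottom] in pixels, round what is visible of it).
The state is a dict: "clock": time; "joint_pos": joint angles; "qvel": joint speeds; "tau": joint torques, N m; "tcp_pos": TCP position; "orientation": TCP orientation; "wrist_force": force on the tool from outside, world axes, zero at the start; "ft_torque": the same for the moment, N m; "finger_gap": finger opening in m; "grip_force": force on a finger pad.
Only numpy, scipy, OpenCV 4.12 (cv2) and the standard library are available. Lean on these libraries where they do the work, as an engineer would, in place of code of your own. Each camera call takes 0.05 s, during which the arm holds its last target. There are 200 camera calls.

## Task

The espresso things at the front of the sink are washed (tamper, shot glass, steel dosing cup and leveller): stand all four upright on the blue pads of the bamboo rail, one in the middle of each pad, lined up by height, with the tallest next to the red knob and the shortest at the other end. Leave the dotted mug standing where it is.

Things in the scene. Friction and masses are not known exactly. Their poses are not given: they have to be found in the camera images.
- tamper: coffee tamper, 102 mm tall: a steel foot 58 mm across and 26 mm high carrying a dark brown upright handle about 30 mm across (grip it there, at 45 to 85 mm height); 0.38 kg. Stands loose on the sink top. Origin: centre of its underside; z up along the handle; round, so yaw is free
- dosing_cup: plain open steel cup with straight walls, 58 mm across, 50 mm tall; 0.11 kg. Stands loose, open end up. Origin: centre of its underside; z up; round. Grip it round the outside
- distributor: low solid drum, the coffee leveller: 62 mm across, 34 mm tall, light metal side and dark brown top; 0.32 kg. Stands loose. Origin: centre of its underside; z up; round. Grip it round the outside
- shot_glass: pale, see-through shot glass with fine gold lines round it, 60 mm across, 68 mm tall; 0.105 kg. Stands loose near the robot among the other three tools (the glasses by the tap at the back are not meant). Origin: centre of its underside; z up; round. Grip it round the outside
- pad_a: matt blue round silicone pad, 70 mm across, 4 mm thick, fixed on the bamboo rail, the outermost at the rail's +y (left) end. Origin: centre of its underside, on the rail; its top is 4 mm above that, about 14 mm above the sink top. y axis along the rail to the left, x across it away from the robot. The rail: a fixed board 390 x 84 x 10 mm beyond the tools, roughly crosswise before the robot
- pad_b: matt blue round silicone pad, 70 mm across, 4 mm thick, fixed on the bamboo rail, second from the left (+y). Origin: centre of its underside, on the rail; its top is 4 mm above that, about 14 mm above the sink top. y axis along the rail to the left, x across it away from the robot; the four pads look alike, in a straight line, centres 85 mm apart
- pad_c: matt blue round silicone pad, 70 mm across, 4 mm thick, fixed on the bamboo rail, third from the left (+y). Origin: centre of its underside, on the rail; its top is 4 mm above that, about 14 mm above the sink top. y axis along the rail to the left, x across it away from the robot
- pad_d: matt blue round silicone pad, 70 mm across, 4 mm thick, fixed on the bamboo rail, the outermost at the rail's -y (right) end. Origin: centre of its underside, on the rail; its top is 4 mm above that, about 14 mm above the sink top. y axis along the rail to the left, x across it away from the robot
- red_knob: small red knob 24 mm across and 30 mm tall, fixed on the rail's top at one end, 50 mm beyond the centre of the outermost pad there; it is at either end, a white one of the same shape at the other. It marks the end for the tallest tool. Origin: centre of its foot, on the rail's top
- mug: white mug with green dots and a handle, 93 mm tall, 78 mm across, 114 mm over the handle, standing loose on the near strip of the sink top to the right of the tools; not to be moved or tipped. Origin: on its underside, 18 mm from the body's centre towards the handle (the handle points to its own -y and ends 57 mm from the origin); z up

How it is judged:
At the end, for the whole second after the job is handed in: Counted from the end with the red knob, tamper, shot glass, dosing cup and distributor each stand on one pad, the centre of the underside within 12 mm of the pad's centre and resting on it, upright within 0.12 rad, at rest and released; the mug stands within 30 mm of where it was, not tipped (((horizontal distance between red_knob and pad_a below 0.09 m and horizontal distance between tamper and pad_a below 0.012 m and z of tamper in the frame of pad_a between -0.001 and 0.01 m and horizontal distance between shot_glass and pad_b below 0.012 m and z of shot_glass in the frame of pad_b between -0.001 and 0.01 m and horizontal distance between dosing_cup and pad_c below 0.012 m and z of dosing_cup in the frame of pad_c between -0.001 and 0.01 m and horizontal distance between distributor and pad_d below 0.012 m and z of distributor in the frame of pad_d between -0.001 and 0.01 m) or (horizontal distance between red_knob and pad_d below 0.09 m and horizontal distance between tamper and pad_d below 0.012 m and z of tamper in the frame of pad_d between -0.001 and 0.01 m and horizontal distance between shot_glass and pad_c below 0.012 m and z of shot_glass in the frame of pad_c between -0.001 and 0.01 m and horizontal distance between dosing_cup and pad_b below 0.012 m and z of dosing_cup in the frame of pad_b between -0.001 and 0.01 m and horizontal distance between distributor and pad_a below 0.012 m and z of distributor in the frame of pad_a between -0.001 and 0.01 m)) and angle between each of tamper, shot_glass, dosing_cup, distributor's own z axis and vertical below 0.12 rad and linear speed of each of tamper, shot_glass, dosing_cup, distributor below 0.02 m/s and angular speed of each of tamper, shot_glass, dosing_cup, distributor below 0.2 rad/s and not (distance of mug from where it was at the start of the episode above 0.03 m or angle between mug's own z axis and vertical above 0.3 rad)); the robot touches nothing.
It fails at once if the mug is pushed more than 30 mm from its place, or tipped (distance of mug from where it was at the start of the episode above 0.03 m or angle between mug's own z axis and vertical above 0.3 rad).
It also fails if it takes over 96 s, if anything falls off the work surface, if the arm or the gripper's body presses on something with over 40 N, if the wrist force passes 120 N, or if a joint passes its speed limit or range.

## Working session

There is one attempt and no reset: what is moved stays moved. The work goes in short steps, Python scripts to look and compute and a shell command to move; the robot and the scene stay as the last step left them, time stands still between calls to the robot, and variables do not carry over. Pictures are saved under pics/ and viewed, at most 14 in all, crops included, and the job is handed in when it is done.

```bash
mkdir -p pics; cat > h.py <<'E'
import numpy as np, cv2
from workcell import env, viewer, nets
def save(p,n): cv2.imwrite(f'pics/{n}.png',p['image'][...,::-1])
def ray(p,uv,z):
    K,R,t=map(np.array,(p['K'],p['R'],p['t'])); c=-R.T@t
    d=R.T@np.linalg.inv(K)@np.array([uv[0],uv[1],1.]); return c+d*(z-c[2])/d[2]
def proj(p,X):
    q=np.array(p['K'])@(np.array(p['R'])@np.array(X)+np.array(p['t'])); return q[:2]/q[2]
E
python3 - <<'E'
from h import *
s=env.get_state(); print({k:np.round(v,3).tolist() for k,v in s.items()})
for n in ('top','scene'):
    p=viewer.read_camera(n); save(p,n+'0')
    print(n,'cam',np.round(-np.array(p['R']).T@p['t'],3))
    for l in ['tamper','dosing_cup','distributor','shot_glass','pad_a','red_knob','mug']:
        for o in nets.outline_of(l,p)[:5]:
            print(l,round(o['confidence'],2),np.round(o['box']).tolist(),int(o['region'].sum()))
E
```

```text
{'clock': 0.0, 'joint_pos': [1.103, 0.314, 0.045, 1.304, -0.0, 1.431], 'qvel': [-0.0, 0.0, 0.003, 0.002, -0.002, 0.001], 'tau': [0.0, -48.063, 29.853, 0.019, -0.0, -0.0], 'tcp_pos': [0.185, 0.544, 0.23], 'orientation': [-0.0, 0.163, 0.987, -0.001], 'wrist_force': [0.331, 0.426, 0.847], 'ft_torque': [-0.023, -0.021, -0.012], 'grip_force': 0.0, 'finger_gap': 0.086}
top cam [0.303 0.125 1.079]
tamper 0.67 [157.0, 231.0, 182.0, 255.0] 507
dosing_cup 0.87 [301.0, 228.0, 325.0, 254.0] 515
distributor 0.74 [202.0, 232.0, 230.0, 257.0] 522
shot_glass 0.64 [256.0, 236.0, 276.0, 255.0] 464
pad_a 0.95 [242.0, 157.0, 268.0, 190.0] 582
pad_a 0.94 [210.0, 166.0, 236.0, 191.0] 615
pad_a 0.93 [274.0, 158.0, 306.0, 186.0] 600
pad_a 0.87 [175.0, 171.0, 204.0, 198.0] 617
red_knob 0.39 [310.0, 163.0, 316.0, 172.0] 68
scene cam [ 0.049 -0.621  0.455]
tamper 0.97 [198.0, 170.0, 221.0, 207.0] 440
tamper 0.56 [274.0, 197.0, 301.0, 207.0] 236
dosing_cup 0.57 [257.0, 232.0, 289.0, 269.0] 879
distributor 0.55 [316.0, 215.0, 342.0, 231.0] 311
distributor 0.17 [233.0, 210.0, 258.0, 242.0] 887
shot_glass 0.72 [232.0, 210.0, 257.0, 245.0] 872
pad_a 0.84 [317.0, 219.0, 343.0, 233.0] 321
pad_a 0.61 [254.0, 190.0, 276.0, 199.0] 211
pad_a 0.57 [291.0, 207.0, 318.0, 220.0] 302
pad_a 0.52 [273.0, 196.0, 299.0, 208.0] 268
red_knob 0.63 [341.0, 221.0, 352.0, 236.0] 103
mug 0.73 [281.0, 251.0, 327.0, 326.0] 3032
mug 0.72 [271.0, 196.0, 299.0, 208.0] 254
```

```bash
python3 - <<'E'
from h import *
a=cv2.imread('pics/top0.png');b=cv2.imread('pics/scene0.png')
cv2.imwrite('pics/topc.png',cv2.resize(a[130:330,130:396],None,fx=3,fy=3,interpolation=2))
cv2.imwrite('pics/scec.png',cv2.resize(b[150:350,170:436],None,fx=3,fy=3,interpolation=2))
E
```

```text
(no output)
```

View pics/topc.png

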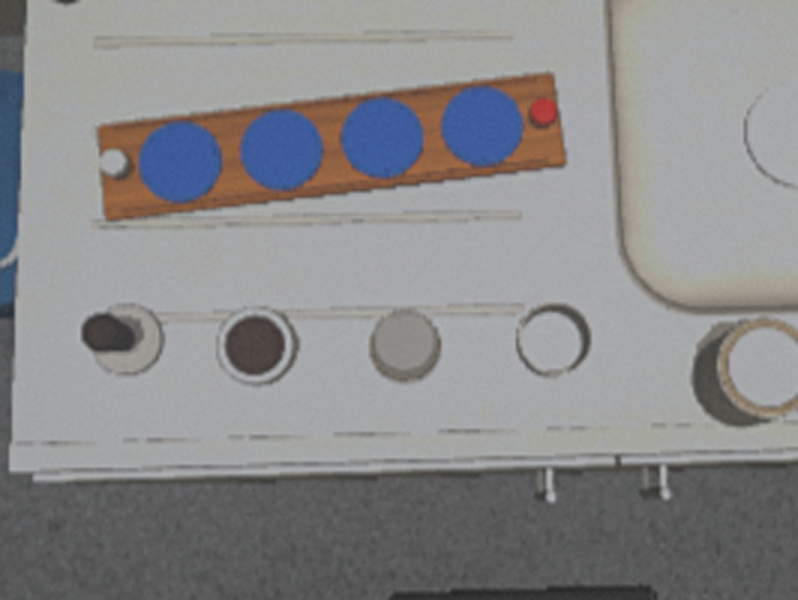

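View pics/scec.png

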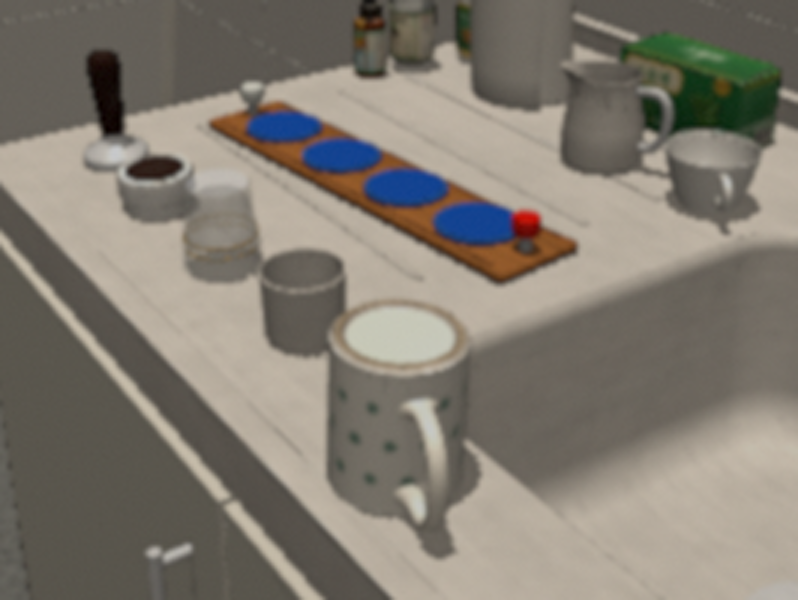

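View pics/top0.png

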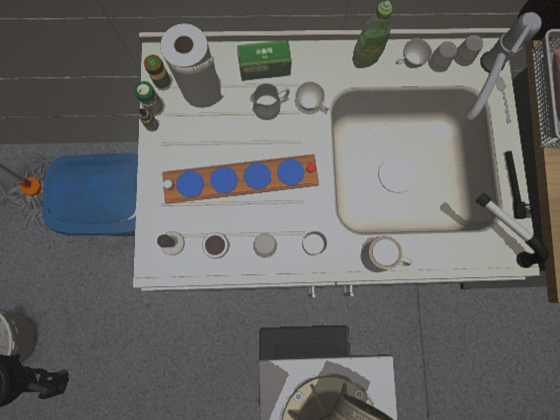

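Red knob at the right end (crop px 543,112), so tamper→pad_d, glass→pad_c, cup→pad_b, leveller→pad_a. From right to left in the near row the tools are cup, glass, leveller and tamper. Next I fit the positions by silhouette.

```bash
cat >> h.py <<'E'
from scipy.optimize import minimize
SH={'tamper':[(.029,0,.026),(.015,.026,.102)],'dosing_cup':[(.029,0,.05)],'distributor':[(.031,0,.034)],'shot_glass':[(.030,0,.068)]}
def sil(p,l,x,y,z0=0,s=4):
    m=np.zeros((420*s,560*s),np.uint8); a=np.linspace(0,2*np.pi,40)
    for r,z1,z2 in SH[l]:
        P=np.array([proj(p,[x+r*np.cos(t),y+r*np.sin(t),z0+z]) for z in (z1,z2) for t in a])
        cv2.fillConvexPoly(m,cv2.convexHull(((P+.5)*s-.5).round().astype(np.int32)),255)
    return cv2.resize(m,(560,420),interpolation=cv2.INTER_AREA)/255.
def fit(p,l,region,x0,z0=0):
    g=region.astype(float)
    def f(v):
        m=sil(p,l,*v,z0); return 1-np.minimum(m,g).sum()/np.maximum(m,g).sum()
    r=minimize(f,x0,method='Nelder-Mead',options=dict(initial_simplex=[x0,np.add(x0,[.01,0]),np.add(x0,[0,.01])],xatol=3e-4,fatol=1e-4))
    return r.x,1-r.fun
def pads(p):
    im=p['image']; h=cv2.cvtColor(im,cv2.COLOR_RGB2HSV)
    m=((h[...,0]>100)&(h[...,0]<130)&(h[...,1]>130)).astype(np.uint8)
    n,L,S,C=cv2.connectedComponentsWithStats(m)
    return [(ray(p,C[i],.014)[:2].round(4).tolist(),int(S[i,4])) for i in range(1,n) if 150<S[i,4]<900]
E
python3 - <<'E'
from h import *
for n in ('top','scene'):
    p=viewer.read_camera(n); print(n,'f',p['K'][0][0],'pads',pads(p))
    for l in SH:
        for o in nets.outline_of(l,p)[:2]:
            b=o['box']; x0=ray(p,[(b[0]+b[2])/2,(b[1]+b[3])/2],SH[l][-1][2]/2)[:2]
            x,q=fit(p,l,o['region'],x0); print(l,round(o['confidence'],2),x.round(4),round(q,2))
    for o in nets.outline_of('mug',p)[:1]:
        b=o['box']; print('mug',b, ray(p,[(b[0]+b[2])/2,(b[1]+b[3])/2],.045))
p=viewer.read_camera('top'); print('mug by hand', ray(p,[384,252],.093))
E
```

```text
top f 435.78775618053004 pads [([0.6035, 0.0687], 506), ([0.595, 0.153], 517), ([0.5862, 0.2375], 517), ([0.5778, 0.322], 518)]
tamper 0.77 [0.4319 0.3636] 0.88
tamper 0.67 [0.5847 0.2369] 0.82
dosing_cup 0.82 [0.4218 0.0184] 0.85
dosing_cup 0.71 [0.5916 0.1535] 0.9
distributor 0.87 [0.4232 0.2588] 0.89
shot_glass 0.61 [0.4153 0.1387] 0.77
mug [360.9, 233.8, 412.1, 272.3] [ 0.38895973 -0.15250289  0.045     ]
scene f 426.1566019727102 pads [([0.573, 0.3135], 173), ([0.5819, 0.2292], 199), ([0.5902, 0.146], 239), ([0.5976, 0.0636], 272)]
tamper 0.57 [0.4301 0.3661] 0.66
dosing_cup 0.71 [0.4191 0.0181] 0.86
distributor 0.79 [0.4207 0.2547] 0.82
distributor 0.55 [0.5826 0.3263] 0.48
mug [280.7, 248.0, 324.2, 327.9] [ 0.38175429 -0.14515538  0.045     ]
mug by hand [ 0.38751632 -0.13407252  0.093     ]
```

```bash
python3 - <<'E'
from h import *
SH['pad_a']=[(.035,.010,.014)]
for n in ('top','scene'):
    p=viewer.read_camera(n)
    for l in ('shot_glass','pad_a'):
        for o in nets.outline_of(l,p)[:5]:
            b=o['box']; x0=ray(p,[(b[0]+b[2])/2,(b[1]+b[3])/2],SH[l][-1][2]/2)[:2]
            x,q=fit(p,l,o['region'],x0); print(n,l,round(o['confidence'],2),b,x.round(4),round(q,2))
    c=[proj(p,[.4153,.1387,z]) for z in (0,.068)]; print(c)
    u,v=np.mean(c,0).astype(int)
    im=p['image'][v-25:v+25,u-32:u+32,::-1]
    cv2.imwrite(f'pics/g_{n}.png',cv2.resize(im,None,fx=6,fy=6,interpolation=2))
cv2.imwrite('pics/g.png',np.hstack([cv2.imread('pics/g_top.png'),cv2.imread('pics/g_scene.png')]))
# target deltas to above tamper, z_tcp=0.20
s=env.get_state()
from scipy.spatial.transform import Rotation as Ro
q=s['orientation']; R=Ro.from_quat([q[1],q[2],q[3],q[0]]).as_matrix()
a=np.arctan2(.0257,.2533); yt=np.array([np.cos(a),np.sin(a),0]);zt=np.array([0,0,-1.]);T=np.c_[np.cross(yt,zt),yt,zt]
print('shift',(R.T@(np.array([.432,.363,.20])-s['tcp_pos'])).round(4),'rot',Ro.from_matrix(R.T@T).as_rotvec().round(4))
E
```

```text
top shot_glass 0.65 [252.2, 236.0, 273.8, 254.9] [0.4135 0.1363] 0.79
top pad_a 0.86 [275.4, 156.3, 306.8, 185.9] [0.6056 0.0692] 0.95
top pad_a 0.83 [210.8, 167.2, 234.1, 192.8] [0.5874 0.2377] 0.9
top pad_a 0.65 [244.2, 161.6, 271.2, 190.1] [0.5969 0.1525] 0.92
top pad_a 0.61 [176.1, 171.1, 205.1, 201.2] [0.5792 0.3233] 0.94
[array([264.30602858, 247.10585165]), array([263.87420147, 244.08442739])]
scene shot_glass 0.9 [234.3, 209.5, 258.1, 242.4] [0.4177 0.1341] 0.88
scene pad_a 0.81 [294.2, 207.0, 318.0, 219.9] [0.5949 0.1509] 0.73
scene pad_a 0.68 [315.4, 218.7, 345.3, 231.8] [0.601 0.063] 0.87
scene pad_a 0.66 [271.2, 198.7, 299.9, 209.7] [0.5841 0.2307] 0.87
scene pad_a 0.64 [253.3, 190.1, 277.8, 198.2] [0.5767 0.315 ] 0.85
[array([242.20671903, 237.53375021]), array([240.5413259 , 209.90142745])]
shift [-0.2921 -0.0923  0.0313] rot [ 1.0000e-04 -1.0000e-04  1.1419e+00]
```

View pics/g.png

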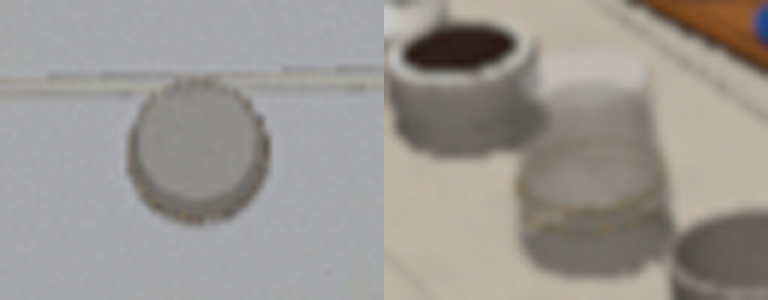

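Shot glass is widest (gold ring) in its lower part and narrower on top, so I grip it low. Now to the tamper.

```bash
python3 -m creep '[[[-0.037,-0.012,0.004,0,0,0.143],[-0.073,-0.023,0.008,0,0,0.286],[-0.110,-0.035,0.012,0,0,0.428],[-0.146,-0.046,0.016,0,0,0.571],[-0.183,-0.058,0.020,0,0,0.714],[-0.219,-0.069,0.023,0,0,0.857],[-0.256,-0.081,0.027,0,0,0.999],[-0.292,-0.092,0.031,0,0,1.142]]]' 0.085 40
python3 -m creep '[[[0,0,0,0,0,0],[0,0,0,0,0,0]]]'
cat >> h.py <<'E'
from scipy.spatial.transform import Rotation as Ro
def delta(X):
    s=env.get_state(); q=s['orientation']; R=Ro.from_quat([q[1],q[2],q[3],q[0]]).as_matrix()
    a=np.arctan2(.0257,.2533); yt=np.array([np.cos(a),np.sin(a),0]);zt=np.array([0,0,-1.]);T=np.c_[np.cross(yt,zt),yt,zt]
    print(round(s['clock'],2),'tcp',np.round(s['tcp_pos'],4),'shift',(R.T@(np.array(X)-s['tcp_pos'])).round(4),'rot',Ro.from_matrix(R.T@T).as_rotvec().round(3),'F',np.round(s['wrist_force'],1),'gap',round(s['finger_gap'],4),'q',np.round(s['joint_pos'],2))
E
python3 - <<'E'
from h import *
delta([.432,.363,.04]); p=viewer.read_camera('scene'); save(p,'s1'); p=viewer.read_camera('top'); save(p,'t1')
i=np.hstack([cv2.imread('pics/t1.png')[150:350,100:366],cv2.imread('pics/s1.png')[100:300,170:436]])
cv2.imwrite('pics/c1.png',cv2.resize(i,None,fx=1.5,fy=1.5))
E
```

```text
clock: 2.75
tcp_pos: [0.433, 0.3625, 0.2003]
orientation: [0.0, 0.672, 0.74, 0.0]
wrist_force: [0.7, -0.3, -0.8]
finger_gap: 0.085
grip_force: 0.0
clock: 3.0
tcp_pos: [0.4318, 0.3633, 0.2003]
orientation: [-0.0, 0.67, 0.742, -0.0]
wrist_force: [-0.0, 0.5, -0.9]
finger_gap: 0.0846
grip_force: 0.0
3.0 tcp [0.4318 0.3633 0.2003] shift [-0.0004  0.0003  0.1603] rot [-0. -0.  0.] F [-0.   0.5 -0.9] gap 0.0846 q [ 0.56  0.3  -0.04  1.22  0.    2.03]
```

View pics/c1.png

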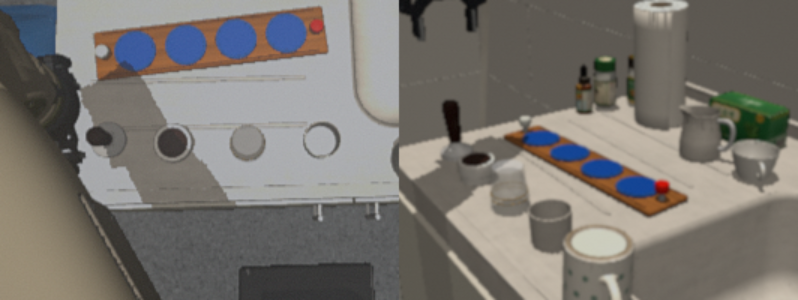

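Gripper is above the tamper in both views (scene crop fingers at ~440,20 over the handle at 452,105). Descend and grip.

```bash
python3 -m creep '[[[0,0,0.04,0,0,0],[0,0,0.08,0,0,0],[0,0,0.11,0,0,0],[0,0,0.135,0,0,0],[0,0,0.15,0,0,0],[0,0,0.16,0,0,0],[0,0,0.16,0,0,0]]]'
python3 -m creep '[[[0,0,0,0,0,0],[0,0,0,0,0,0],[0,0,0,0,0,0],[0,0,0,0,0,0],[0,0,0,0,0,0],[0,0,0,0,0,0],[0,0,0,0,0,0],[0,0,0,0,0,0]]]' 0.0 50
```

```text
clock: 3.98
tcp_pos: [0.4317, 0.3635, 0.0402]
orientation: [-0.0, 0.67, 0.742, -0.0]
wrist_force: [0.3, 0.4, -0.7]
finger_gap: 0.0851
grip_force: 0.0
clock: 4.97
tcp_pos: [0.4321, 0.3635, 0.0409]
orientation: [0.0, 0.67, 0.742, 0.0]
wrist_force: [-2.1, -0.8, 5.1]
finger_gap: 0.0265
grip_force: 48.5
```

```bash
python3 -m creep '[[[0,0,-0.01,0,0,0],[0,0,-0.03,0,0,0],[0,0,-0.06,0,0,0],[0,0,-0.09,0,0,0],[0,0,-0.1,0,0,0],[0,0,-0.1,0,0,0]]]'
python3 - <<'E'
from h import *
delta([.604,.068,.141])
E
```

```text
clock: 5.72
tcp_pos: [0.4321, 0.3634, 0.1403]
orientation: [0.0, 0.671, 0.742, 0.0]
wrist_force: [-0.2, 0.7, -3.4]
finger_gap: 0.0264
grip_force: 49.4
5.72 tcp [0.4321 0.3634 0.1403] shift [-0.3112  0.1412 -0.0007] rot [ 0.001 -0.    -0.   ] F [-0.2  0.7 -3.4] gap 0.0264 q [ 0.56  0.34 -0.15  1.08 -0.    2.03]
```

```bash
python3 -m creep '[[[-0.02,0.009,0,0,0,0],[-0.065,0.029,0,0,0,0],[-0.115,0.052,0,0,0,0],[-0.165,0.075,0,0,0,0],[-0.215,0.098,0,0,0,0],[-0.260,0.118,0,0,0,0],[-0.295,0.134,0,0,0,0],[-0.311,0.141,0,0,0,0]]]'
python3 -m creep '[[[0,0,0,0,0,0],[0,0,0.03,0,0,0],[0,0,0.06,0,0,0],[0,0,0.06,0,0,0]]]'
python3 - <<'E'
from h import *
delta([.604,.068,.055]); p=viewer.read_camera('scene'); save(p,'s2'); 
for o in nets.outline_of('tamper',p)[:2]: print(o['confidence'],o['box'])
i=p['image'][100:280,230:470,::-1]
cv2.imwrite('pics/c2.png',cv2.resize(i,None,fx=3,fy=3))
for z in (.04,.014): print(proj(p,[.604,.068,z]))
E
```

```text
clock: 6.72
tcp_pos: [0.6036, 0.066, 0.1382]
orientation: [-0.001, 0.671, 0.741, -0.001]
wrist_force: [0.0, 0.3, -4.0]
finger_gap: 0.0264
grip_force: 49.6
clock: 7.22
tcp_pos: [0.6, 0.0698, 0.0773]
orientation: [-0.003, 0.67, 0.743, -0.002]
wrist_force: [0.3, -0.5, -2.9]
finger_gap: 0.0266
grip_force: 49.8
7.22 tcp [0.6    0.0698 0.0773] shift [-0.0022  0.004   0.0223] rot [-0.007 -0.001  0.002] F [ 0.3 -0.5 -2.9] gap 0.0266 q [-0.02  0.46 -0.13  0.99  0.    1.45]
0.85 [316.8, 175.9, 338.1, 219.8]
[329.37901784 212.41410352]
[329.01710956 222.63198458]
```

View pics/c2.png

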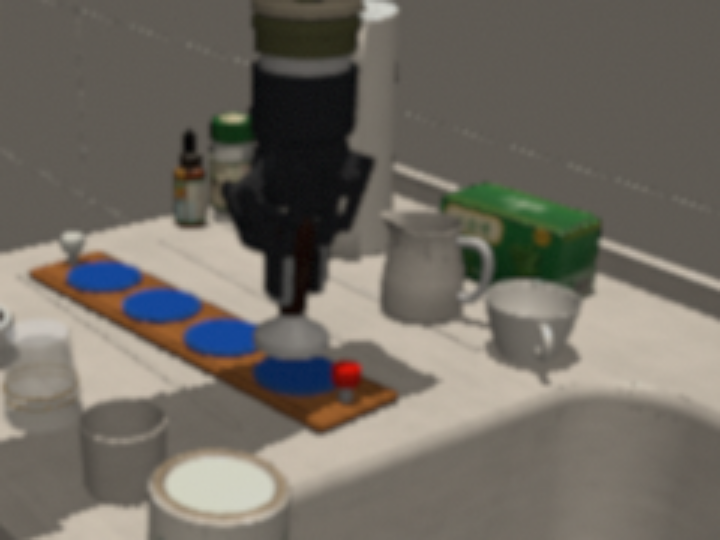

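Tamper foot (292,338) hangs upright above pad_d (297,375). Settle, then lower.

```bash
python3 -m creep '[[[0,0,0,0,0,0],[0,0,0,0,0,0]]]'; python3 - <<'E'
from h import *
delta([.604,.068,.055])
p=viewer.read_camera('scene')
o=nets.outline_of('tamper',p)[0]; print(o['box'],fit(p,'tamper',o['region'],[.604,.068],env.get_state()['tcp_pos'][2]-.041))
print(pads(p))
E
```

```text
clock: 7.58
tcp_pos: [0.6045, 0.0683, 0.0817]
orientation: [0.001, 0.67, 0.742, 0.001]
wrist_force: [-0.6, 0.4, -3.6]
finger_gap: 0.0266
grip_force: 49.8
7.58 tcp [0.6045 0.0683 0.0817] shift [-0.0002 -0.0006  0.0267] rot [0.002 0.    0.   ] F [-0.6  0.4 -3.6] gap 0.0266 q [-0.02  0.46 -0.12  0.99  0.    1.45]
[317.7, 175.0, 343.6, 217.2] (array([0.604336  , 0.06836438]), np.float64(0.5851469322513217))
[([0.573, 0.3135], 173), ([0.582, 0.2293], 198), ([0.5894, 0.1465], 231), ([0.5971, 0.0627], 265)]
```

```bash
python3 -m creep '[[[0,0,0.008,0,0,0],[0,0,0.016,0,0,0],[0,0,0.021,0,0,0],[0,0,0.024,0,0,0],[0,0,0.026,0,0,0],[0,0,0.026,0,0,0],[0,0,0.026,0,0,0]]]'; python3 - <<'E'
from h import *
delta([.604,.068,.055])
E
```

```text
clock: 8.55
tcp_pos: [0.6038, 0.0681, 0.0545]
orientation: [0.0, 0.67, 0.742, 0.0]
wrist_force: [0.6, -0.3, -3.4]
finger_gap: 0.0265
grip_force: 49.8
8.55 tcp [0.6038 0.0681 0.0545] shift [-0.0001  0.0002 -0.0005] rot [ 0.001 -0.    -0.   ] F [ 0.6 -0.3 -3.4] gap 0.0265 q [-0.02  0.48 -0.15  0.94  0.    1.45]
```

Still hanging a fraction; feel down by 1 mm steps until contact.

```bash
python3 -m creep '[[[0,0,0.001,0,0,0],[0,0,0.001,0,0,0],[0,0,0.001,0,0,0]]]'|grep -E 'tcp|wrist'; python3 -m creep '[[[0,0,0.001,0,0,0],[0,0,0.001,0,0,0],[0,0,0.001,0,0,0]]]'|grep -E 'tcp|wrist'
```

```text
tcp_pos: [0.6037, 0.0681, 0.0533]
wrist_force: [0.2, 0.0, -3.8]
tcp_pos: [0.604, 0.0681, 0.0531]
wrist_force: [-1.3, -0.9, 4.1]
```

Contact. Release and rise.

```bash
python3 -m creep '[[[0,0,0,0,0,0],[0,0,0,0,0,0],[0,0,0,0,0,0],[0,0,0,0,0,0],[0,0,0,0,0,0]]]' 0.085|grep -E 'gap|wrist'; python3 -m creep '[[[0,0,-0.02,0,0,0],[0,0,-0.05,0,0,0],[0,0,-0.09,0,0,0],[0,0,-0.12,0,0,0],[0,0,-0.14,0,0,0],[0,0,-0.14,0,0,0]]]'; python3 - <<'E'
from h import *
delta([.422,.258,.193])
p=viewer.read_camera('scene')
o=nets.outline_of('tamper',p)[0]; print(o['confidence'],o['box'],fit(p,'tamper',o['region'],[.600,.064],.014))
E
```

```text
wrist_force: [-0.5, -0.3, -0.1]
finger_gap: 0.085
clock: 10.68
tcp_pos: [0.6048, 0.0681, 0.1942]
orientation: [0.001, 0.67, 0.742, 0.001]
wrist_force: [0.5, 0.1, 0.1]
finger_gap: 0.0853
grip_force: 0.0
10.68 tcp [0.6048 0.0681 0.1942] shift [ 0.2074 -0.1627  0.0004] rot [ 0.004  0.    -0.   ] F [0.5 0.1 0.1] gap 0.0853 q [-0.02  0.39  0.06  1.24  0.    1.45]
0.95 [318.7, 186.3, 343.6, 230.4] (array([0.59870095, 0.06415373]), np.float64(0.759073067967624))
```

```bash
python3 -m creep '[[[0.015,-0.012,0,0,0,0],[0.05,-0.04,0,0,0,0],[0.09,-0.071,0,0,0,0],[0.13,-0.102,0,0,0,0],[0.168,-0.132,0,0,0,0],[0.195,-0.153,0,0,0,0],[0.207,-0.163,0,0,0,0],[0.207,-0.163,0,0,0,0]]]'|grep tcp; python3 -m creep '[[[0,0,0,0,0,0],[0,0,0.04,0,0,0],[0,0,0.09,0,0,0],[0,0,0.125,0,0,0],[0,0,0.14,0,0,0],[0,0,0.14,0,0,0]]]'|grep -E 'tcp|wrist'; python3 - <<'E'
from h import *
delta([.422,.258,.002])
p=viewer.read_camera('scene');save(p,'s3')
print([(round(o['confidence'],2),fit(p,'distributor',o['region'],[.421,.256])) for o in nets.outline_of('distributor',p)[:2]])
cv2.imwrite('pics/c3.png',cv2.resize(p['image'][140:290,190:390,::-1],None,fx=3,fy=3))
E
```

```text
tcp_pos: [0.4196, 0.258, 0.1919]
tcp_pos: [0.4207, 0.2569, 0.0517]
wrist_force: [-0.4, 0.5, 0.8]
12.53 tcp [0.4207 0.2569 0.0517] shift [0.001  0.0015 0.0497] rot [-0.002  0.001 -0.001] F [-0.4  0.5  0.8] gap 0.0849 q [ 0.39  0.29 -0.46  0.83 -0.    1.86]
[(0.56, (array([0.42052423, 0.2548435 ]), np.float64(0.8293073620811175)))]
```

View pics/c3.png

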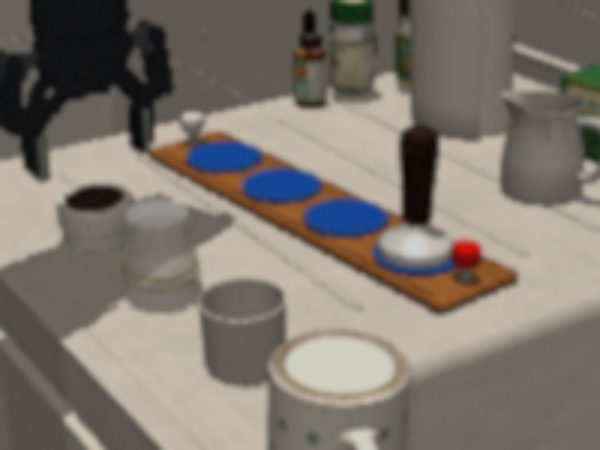

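Tamper stands centred on pad_d (crop 418,245). The fingers straddle the leveller (95,215). Lower and grip.

```bash
python3 -m creep '[[[0.001,0.001,0.02,0,0,0],[0.001,0.001,0.035,0,0,0],[0.001,0.001,0.044,0,0,0],[0.001,0.001,0.048,0,0,0],[0.001,0.001,0.049,0,0,0],[0.001,0.001,0.049,0,0,0]]]'|grep -E 'tcp|wrist'; python3 -m creep '[[[0,0,0,0,0,0],[0,0,0,0,0,0],[0,0,0,0,0,0],[0,0,0,0,0,0],[0,0,0,0,0,0],[0,0,0,0,0,0]]]' 0.0 50; python3 -m creep '[[[0,0,-0.005,0,0,0],[0,0,-0.02,0,0,0],[0,0,-0.05,0,0,0],[0,0,-0.075,0,0,0],[0,0,-0.08,0,0,0],[0,0,-0.08,0,0,0]]]';python3 - <<'E'
from h import *
delta([.578,.322,.083])
E
```

```text
tcp_pos: [0.4217, 0.2589, 0.0036]
wrist_force: [-0.1, -0.2, 0.6]
clock: 14.12
tcp_pos: [0.4218, 0.2589, 0.0042]
orientation: [0.0, 0.67, 0.742, 0.0]
wrist_force: [-1.4, -0.4, 6.6]
finger_gap: 0.0607
grip_force: 52.8
clock: 14.88
tcp_pos: [0.4214, 0.2587, 0.0834]
orientation: [0.0, 0.671, 0.742, 0.0]
wrist_force: [0.7, 0.0, -3.4]
finger_gap: 0.0609
grip_force: 55.5
14.88 tcp [0.4214 0.2587 0.0834] shift [0.0472 0.1621 0.0004] rot [ 0. -0. -0.] F [ 0.7  0.  -3.4] gap 0.0609 q [ 0.39  0.26 -0.41  0.9   0.    1.86]
```

```bash
python3 -m creep '[[[0.006,0.02,0,0,0,0],[0.017,0.06,0,0,0,0],[0.029,0.1,0,0,0,0],[0.040,0.138,0,0,0,0],[0.047,0.158,0,0,0,0],[0.047,0.162,0,0,0,0],[0.047,0.162,0,0,0,0],[0.047,0.162,0,0,0,0]]]'|grep tcp; python3 -m creep '[[[0,0,0.02,0,0,0],[0,0,0.035,0,0,0],[0,0,0.05,0,0,0],[0,0,0.058,0,0,0],[0,0,0.058,0,0,0],[0,0,0.058,0,0,0]]]'|grep -E 'tcp|wrist'; python3 - <<'E'
from h import *
delta([.578,.322,.018])
p=viewer.read_camera('scene');save(p,'s4')
print(fit(p,'distributor',nets.outline_of('distributor',p)[0]['region'],[.574,.316],env.get_state()['tcp_pos'][2]-.004))
cv2.imwrite('pics/c4.png',cv2.resize(p['image'][130:250,190:370,::-1],None,fx=4,fy=4))
E
```

```text
tcp_pos: [0.5766, 0.3213, 0.0828]
tcp_pos: [0.5784, 0.322, 0.0258]
wrist_force: [-0.4, 0.3, -3.8]
16.62 tcp [0.5784 0.322  0.0258] shift [ 0.     -0.0004  0.0078] rot [ 0.001 -0.    -0.   ] F [-0.4  0.3 -3.8] gap 0.0606 q [ 0.39  0.6  -0.03  0.94  0.    1.86]
(array([0.57548605, 0.3117431 ]), np.float64(0.7762761391653731))
```

View pics/c4.png

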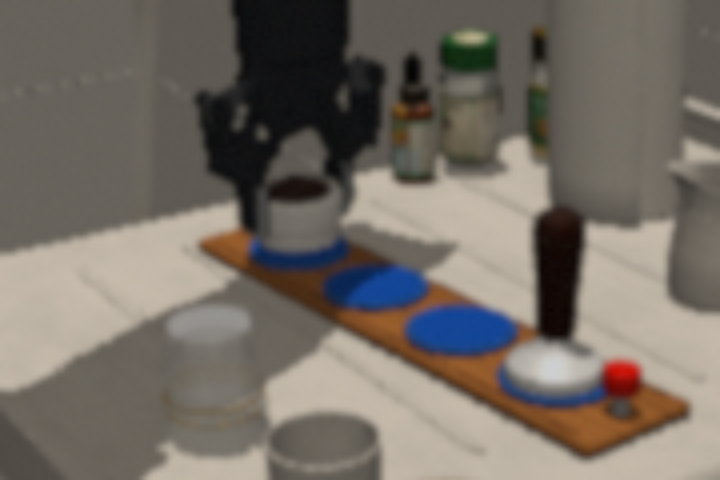

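Leveller (299,215) hangs just above pad_a (300,250), well centred. Lower to contact, release, rise.

```bash
python3 -m creep '[[[0,0,0.004,0,0,0],[0,0,0.007,0,0,0],[0,0,0.0085,0,0,0],[0,0,0.009,0,0,0],[0,0,0.009,0,0,0]]]'|grep -E 'tcp|wrist'; python3 -m creep '[[[0,0,0.001,0,0,0],[0,0,0.001,0,0,0],[0,0,0.001,0,0,0]]]'|grep -E 'tcp|wrist'
```

```text
tcp_pos: [0.578, 0.3219, 0.0181]
wrist_force: [-3.1, -1.8, 6.9]
tcp_pos: [0.578, 0.3219, 0.018]
wrist_force: [-4.6, -2.9, 12.1]
```

```bash
python3 -m creep '[[[0,0,0,0,0,0],[0,0,0,0,0,0],[0,0,0,0,0,0],[0,0,0,0,0,0]]]' 0.085|grep -E 'gap|wrist'; python3 -m creep '[[[0,0,-0.01,0,0,0],[0,0,-0.04,0,0,0],[0,0,-0.08,0,0,0],[0,0,-0.12,0,0,0],[0,0,-0.13,0,0,0],[0,0,-0.13,0,0,0]]]'|grep -E 'tcp|wrist'; python3 - <<'E'
from h import *
delta([.4215,.019,.14])
p=viewer.read_camera('scene')
print(fit(p,'distributor',nets.outline_of('distributor',p)[0]['region'],[.574,.316],.014))
E
```

```text
wrist_force: [0.5, -0.6, -0.4]
finger_gap: 0.0854
tcp_pos: [0.5784, 0.322, 0.1462]
wrist_force: [0.7, 0.1, -0.9]
18.98 tcp [0.5784 0.322  0.1462] shift [-0.2856 -0.1866  0.0057] rot [ 0.002 -0.001 -0.   ] F [ 0.7  0.1 -0.9] gap 0.0852 q [0.39 0.51 0.14 1.19 0.   1.86]
(array([0.58064063, 0.32053125]), np.float64(0.8025097658981364))
```

```bash
python3 -m creep '[[[-0.02,-0.013,0,0,0,0],[-0.06,-0.039,0,0,0,0],[-0.108,-0.071,0,0,0,0],[-0.156,-0.102,0,0,0,0],[-0.204,-0.133,0,0,0,0],[-0.246,-0.161,0,0,0,0],[-0.275,-0.18,0,0,0,0],[-0.286,-0.187,0,0,0,0]]]'|grep tcp; python3 -m creep '[[[0,0,0,0,0,0],[0,0,0.02,0,0,0],[0,0,0.05,0,0,0],[0,0,0.07,0,0,0],[0,0,0.08,0,0,0],[0,0,0.08,0,0,0],[0,0,0.08,0,0,0]]]'|grep -E 'tcp|wrist'; python3 - <<'E'
from h import *
delta([.4215,.019,.006])
p=viewer.read_camera('scene');save(p,'s5')
print([(round(o['confidence'],2),fit(p,'dosing_cup',o['region'],[.42,.018])) for o in nets.outline_of('dosing_cup',p)[:2]])
cv2.imwrite('pics/c5.png',cv2.resize(p['image'][140:320,190:430,::-1],None,fx=3,fy=3))
E
```

```text
tcp_pos: [0.4188, 0.0174, 0.144]
tcp_pos: [0.4215, 0.0186, 0.0659]
wrist_force: [0.3, 0.2, -0.1]
20.95 tcp [0.4215 0.0186 0.0659] shift [ 0.0004 -0.      0.0599] rot [0.001 0.    0.   ] F [ 0.3  0.2 -0.1] gap 0.0851 q [-0.15  0.15 -0.6   0.82  0.    1.32]
[(0.58, (array([0.41983502, 0.01855358]), np.float64(0.9116627485356816)))]
```

View pics/c5.png

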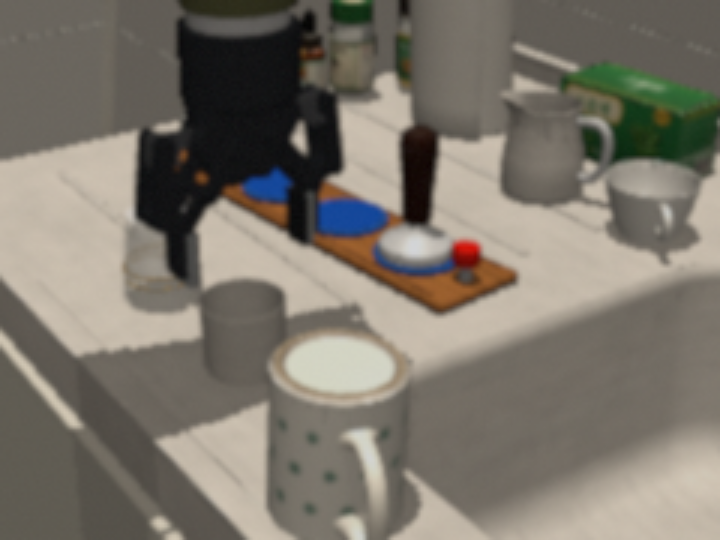

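Fingers (185,270 / 302,230) straddle the cup (243,290). Lower and grip.

```bash
python3 -m creep '[[[0,0,0.02,0,0,0],[0,0,0.038,0,0,0],[0,0,0.05,0,0,0],[0,0,0.057,0,0,0],[0,0,0.057,0,0,0],[0,0,0.057,0,0,0]]]'|grep -E 'tcp|wrist'; python3 -m creep '[[[0,0,0,0,0,0],[0,0,0,0,0,0],[0,0,0,0,0,0],[0,0,0,0,0,0],[0,0,0,0,0,0],[0,0,0,0,0,0]]]' 0.0 30; python3 -m creep '[[[0,0,-0.005,0,0,0],[0,0,-0.02,0,0,0],[0,0,-0.05,0,0,0],[0,0,-0.085,0,0,0],[0,0,-0.09,0,0,0],[0,0,-0.09,0,0,0]]]';python3 - <<'E'
from h import *
delta([.5865,.2375,.1])
E
```

```text
tcp_pos: [0.4212, 0.0184, 0.0087]
wrist_force: [-1.0, -0.8, 0.7]
clock: 22.55
tcp_pos: [0.4212, 0.0184, 0.0088]
orientation: [0.0, 0.671, 0.742, 0.0]
wrist_force: [-0.7, -0.5, 6.2]
finger_gap: 0.0564
grip_force: 31.2
clock: 23.3
tcp_pos: [0.4206, 0.0184, 0.098]
orientation: [0.0, 0.671, 0.742, 0.0]
wrist_force: [0.3, 0.1, -2.2]
finger_gap: 0.0565
grip_force: 32.4
23.3 tcp [0.4206 0.0184 0.098 ] shift [ 0.2012  0.1872 -0.0019] rot [ 0. -0. -0.] F [ 0.3  0.1 -2.2] gap 0.0565 q [-0.15  0.11 -0.56  0.9   0.    1.32]
```

```bash
python3 -m creep '[[[0.015,0.014,0,0,0,0],[0.045,0.042,0,0,0,0],[0.08,0.074,0,0,0,0],[0.115,0.107,0,0,0,0],[0.15,0.14,0,0,0,0],[0.18,0.167,0,0,0,0],[0.197,0.183,0,0,0,0],[0.201,0.187,0,0,0,0]]]'|grep tcp; python3 -m creep '[[[0,0,0,0,0,0],[0,0,0.02,0,0,0],[0,0,0.04,0,0,0],[0,0,0.06,0,0,0],[0,0,0.067,0,0,0],[0,0,0.067,0,0,0],[0,0,0.067,0,0,0]]]'|grep -E 'tcp|wrist'; python3 - <<'E'
from h import *
delta([.5865,.2375,.022])
p=viewer.read_camera('scene');save(p,'s6')
cv2.imwrite('pics/c6.png',cv2.resize(p['image'][130:250,190:370,::-1],None,fx=4,fy=4))
E
```

```text
tcp_pos: [0.5859, 0.2381, 0.0958]
tcp_pos: [0.587, 0.2372, 0.0323]
wrist_force: [0.4, -0.2, -1.2]
25.18 tcp [0.587  0.2372 0.0323] shift [ 0.0004 -0.0005  0.0103] rot [ 0.001 -0.    -0.   ] F [ 0.4 -0.2 -1.2] gap 0.0565 q [ 0.26  0.54 -0.11  0.92  0.    1.73]
```

View pics/c6.png

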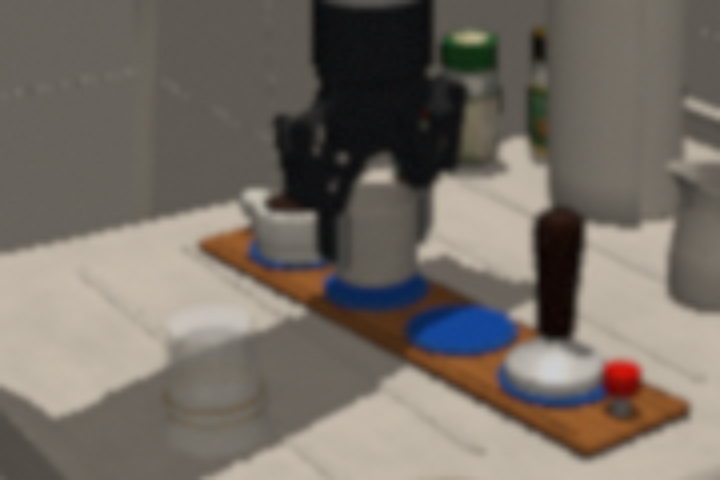

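Cup (378,250) above pad_b (376,288), centred; leveller stands on pad_a. Lower to contact.

```bash
python3 -m creep '[[[0,0,0.004,0,0,0],[0,0,0.007,0,0,0],[0,0,0.009,0,0,0],[0,0,0.009,0,0,0],[0,0,0.009,0,0,0]]]'|grep -E 'tcp|wrist'; python3 -m creep '[[[0,0,0.001,0,0,0],[0,0,0.001,0,0,0],[0,0,0.001,0,0,0]]]'|grep -E 'tcp|wrist'
```

```text
tcp_pos: [0.5864, 0.2372, 0.0223]
wrist_force: [-0.8, 0.3, 0.0]
tcp_pos: [0.5864, 0.2373, 0.0222]
wrist_force: [-3.5, -0.6, 5.5]
```

Contact. Release, rise, and go for the glass.

```bash
python3 -m creep '[[[0,0,0,0,0,0],[0,0,0,0,0,0],[0,0,0,0,0,0],[0,0,0,0,0,0]]]' 0.085|grep -E 'gap|wrist'; python3 -m creep '[[[0,0,-0.01,0,0,0],[0,0,-0.04,0,0,0],[0,0,-0.08,0,0,0],[0,0,-0.12,0,0,0],[0,0,-0.13,0,0,0],[0,0,-0.13,0,0,0]]]'|grep -E 'tcp|wrist'; python3 - <<'E'
from h import *
delta([.418,.137,.15])
p=viewer.read_camera('scene')
o=nets.outline_of('shot_glass',p)[0];print(o['confidence'],o['box'],fit(p,'shot_glass',o['region'],[.418,.137]))
o=nets.outline_of('dosing_cup',p)[0];print(o['confidence'],o['box'],fit(p,'dosing_cup',o['region'],[.584,.232],.014))
E
```

```text
wrist_force: [0.1, -0.1, -1.0]
finger_gap: 0.0851
tcp_pos: [0.5869, 0.2374, 0.1522]
wrist_force: [-0.3, -1.1, -0.6]
27.48 tcp [0.5869 0.2374 0.1522] shift [-0.0828 -0.1782  0.0018] rot [ 0.002 -0.    -0.   ] F [-0.3 -1.1 -0.6] gap 0.0849 q [0.26 0.45 0.06 1.17 0.   1.73]
0.56 [232.1, 209.9, 257.6, 243.3] (array([0.4178992 , 0.13429358]), np.float64(0.8192790649370268))
0.85 [271.2, 176.7, 296.1, 208.4] (array([0.58502674, 0.23477366]), np.float64(0.9283833452191564))
```

```bash
python3 -m creep '[[[-0.01,-0.02,0,0,0,0],[-0.028,-0.06,0,0,0,0],[-0.049,-0.105,0,0,0,0],[-0.069,-0.148,0,0,0,0],[-0.08,-0.172,0,0,0,0],[-0.083,-0.178,0,0,0,0],[-0.083,-0.178,0,0,0,0],[-0.083,-0.178,0,0,0,0]]]'|grep tcp; python3 -m creep '[[[0,0,0.02,0,0,0],[0,0,0.05,0,0,0],[0,0,0.07,0,0,0],[0,0,0.072,0,0,0],[0,0,0.072,0,0,0]]]'|grep -E 'tcp|wrist'; python3 - <<'E'
from h import *
delta([.418,.137,.004])
p=viewer.read_camera('scene');save(p,'s7')
cv2.imwrite('pics/c7.png',cv2.resize(p['image'][150:270,190:370,::-1],None,fx=4,fy=4))
E
```

```text
tcp_pos: [0.4188, 0.1371, 0.1511]
tcp_pos: [0.4185, 0.137, 0.0796]
wrist_force: [-1.2, 0.5, 0.8]
29.25 tcp [0.4185 0.137  0.0796] shift [ 0.0001 -0.0005  0.0756] rot [ 0. -0.  0.] F [-1.2  0.5  0.8] gap 0.0854 q [ 0.13  0.17 -0.54  0.86  0.    1.6 ]
```

View pics/c7.png

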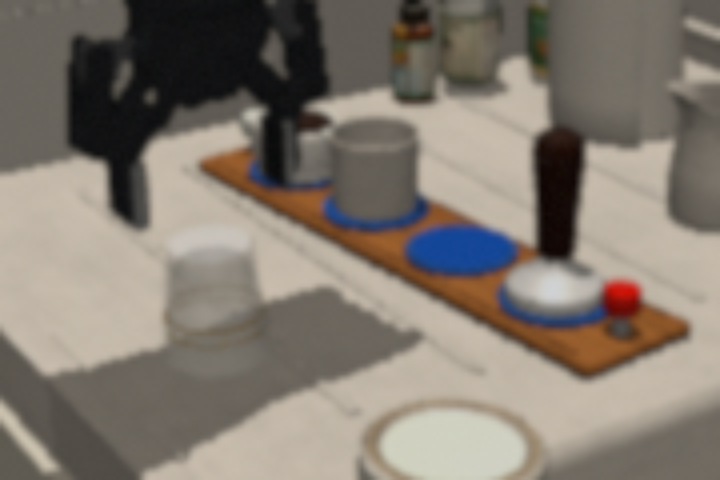

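Cup stands centred on pad_b; fingers (132,205 / 283,170) straddle the glass (213,300). Lower and grip gently at the wide part.

```bash
python3 -m creep '[[[0,0,0.025,0,0,0],[0,0,0.05,0,0,0],[0,0,0.065,0,0,0],[0,0,0.073,0,0,0],[0,0,0.0755,0,0,0],[0,0,0.0755,0,0,0],[0,0,0.0755,0,0,0]]]'|grep -E 'tcp|wrist'; python3 -m creep '[[[0,0,0,0,0,0],[0,0,0,0,0,0],[0,0,0,0,0,0],[0,0,0,0,0,0],[0,0,0,0,0,0],[0,0,0,0,0,0]]]' 0.0 30; python3 -m creep '[[[0,0,-0.005,0,0,0],[0,0,-0.02,0,0,0],[0,0,-0.05,0,0,0],[0,0,-0.075,0,0,0],[0,0,-0.08,0,0,0],[0,0,-0.08,0,0,0]]]';python3 - <<'E'
from h import *
delta([.5955,.1525,.085])
p=viewer.read_camera('scene');save(p,'s8')
cv2.imwrite('pics/c8.png',cv2.resize(p['image'][130:250,190:370,::-1],None,fx=4,fy=4))
E
```

```text
tcp_pos: [0.4183, 0.1368, 0.0044]
wrist_force: [-0.6, -0.7, -0.1]
clock: 30.92
tcp_pos: [0.418, 0.1368, 0.0045]
orientation: [0.0, 0.671, 0.742, 0.0]
wrist_force: [-3.3, 0.1, 7.4]
finger_gap: 0.056
grip_force: 29.9
clock: 31.68
tcp_pos: [0.4176, 0.1367, 0.0835]
orientation: [-0.0, 0.671, 0.742, 0.0]
wrist_force: [-0.0, 0.1, -1.3]
finger_gap: 0.0563
grip_force: 31.8
31.68 tcp [0.4176 0.1367 0.0835] shift [-0.0022  0.1785 -0.0015] rot [ 0. -0. -0.] F [-0.   0.1 -1.3] gap 0.0563 q [ 0.13  0.16 -0.54  0.87  0.    1.6 ]
```

View pics/c8.png

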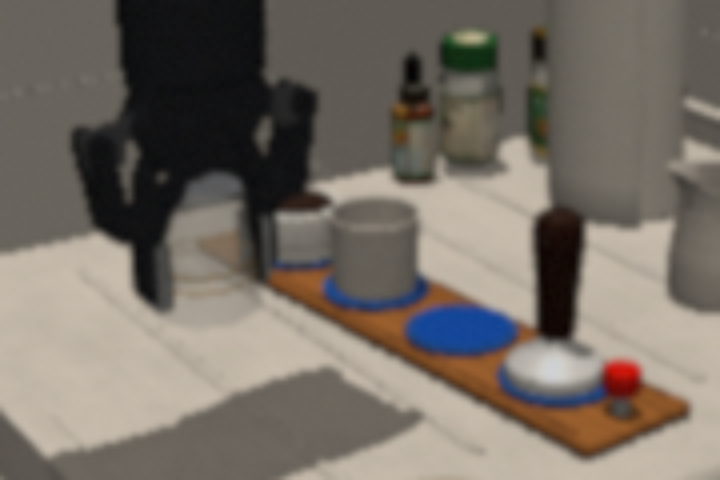

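Glass hangs upright (crop 213,260). Carry straight to pad_c.

```bash
python3 -m creep '[[[0,0.015,0,0,0,0],[-0.001,0.05,0,0,0,0],[-0.001,0.09,0,0,0,0],[-0.002,0.13,0,0,0,0],[-0.002,0.163,0,0,0,0],[-0.002,0.178,0,0,0,0],[-0.002,0.178,0,0,0,0],[-0.002,0.178,0,0,0,0]]]'|grep tcp; python3 -m creep '[[[0,0,0.015,0,0,0],[0,0,0.035,0,0,0],[0,0,0.05,0,0,0],[0,0,0.057,0,0,0],[0,0,0.057,0,0,0],[0,0,0.057,0,0,0]]]'|grep -E 'tcp|wrist'; python3 - <<'E'
from h import *
delta([.5955,.1525,.018])
p=viewer.read_camera('scene');save(p,'s9')
cv2.imwrite('pics/c9.png',cv2.resize(p['image'][130:250,190:370,::-1],None,fx=4,fy=4))
E
```

```text
tcp_pos: [0.5942, 0.1526, 0.0827]
tcp_pos: [0.5956, 0.1527, 0.0274]
wrist_force: [-0.0, 0.1, -0.7]
33.48 tcp [0.5956 0.1527 0.0274] shift [-0.0002 -0.0001  0.0094] rot [ 0.001 -0.    -0.   ] F [-0.   0.1 -0.7] gap 0.056 q [ 0.12  0.52 -0.17  0.89  0.    1.59]
```

View pics/c9.png

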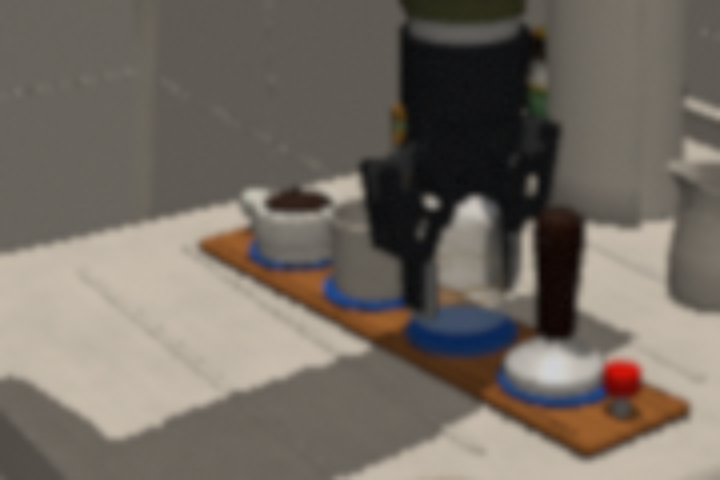

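Glass over pad_c (462,320), centred as far as can be seen. Lower to contact.

```bash
python3 -m creep '[[[0,0,0.004,0,0,0],[0,0,0.007,0,0,0],[0,0,0.008,0,0,0],[0,0,0.0085,0,0,0],[0,0,0.0085,0,0,0]]]'|grep -E 'tcp|wrist'; python3 -m creep '[[[0,0,0.001,0,0,0],[0,0,0.001,0,0,0],[0,0,0.001,0,0,0]]]'|grep -E 'tcp|wrist'
```

```text
tcp_pos: [0.595, 0.1527, 0.0183]
wrist_force: [0.8, 0.1, -0.4]
tcp_pos: [0.5952, 0.1527, 0.0179]
wrist_force: [-2.9, -1.1, 6.5]
```

```bash
python3 -m creep '[[[0,0,0,0,0,0],[0,0,0,0,0,0],[0,0,0,0,0,0],[0,0,0,0,0,0]]]' 0.085|grep -E 'gap|wrist'; python3 -m creep '[[[0,0,-0.01,0,0,0],[0,0,-0.04,0,0,0],[0,0,-0.08,0,0,0],[0,0,-0.13,0,0,0],[0,0,-0.17,0,0,0],[0,0,-0.18,0,0,0]]]'|grep -E 'tcp|wrist'; python3 -m creep '[[[0,-0.03,0,0,0,0],[0.02,-0.08,0,0,0,0],[0.06,-0.12,0,0,0,0],[0.11,-0.14,0,0,0,0],[0.16,-0.16,0,0,0,0],[0.21,-0.17,0,0,0,0],[0.25,-0.17,0,0,0,0],[0.26,-0.17,0,0,0,0]]]'|grep tcp; python3 -m creep '[[[0,0,0,0,0,0],[0,0,0,0,0,0],[0,0,0,0,0,0]]]'|grep -E 'clock|tcp'
python3 - <<'E'
from h import *
p=viewer.read_camera('top'); save(p,'t10'); P=pads(p); print(P)
for l in SH:
    for o in nets.outline_of(l,p)[:2]:
        b=o['box']; x0=ray(p,[(b[0]+b[2])/2,(b[1]+b[3])/2],.014+SH[l][-1][2]/2)[:2]
        x,q=fit(p,l,o['region'],x0,.014); print(l,round(o['confidence'],2),x.round(4),round(q,2))
i=cv2.resize(p['image'][140:210,150:330,::-1],None,fx=4,fy=4)
p=viewer.read_camera('scene'); j=cv2.resize(p['image'][160:320,190:430,::-1],(720,320*3//2))[:310]
cv2.imwrite('pics/c10.png',np.vstack([i,j]))
E
```

```text
wrist_force: [0.3, 0.9, -0.5]
finger_gap: 0.085
tcp_pos: [0.5968, 0.1529, 0.2016]
wrist_force: [0.7, 0.1, -0.7]
tcp_pos: [0.3986, 0.396, 0.1964]
clock: 37.15
tcp_pos: [0.4001, 0.3931, 0.1974]
[]
tamper 0.96 [0.6018 0.0692] 0.91
dosing_cup 0.76 [0.5879 0.2378] 0.91
distributor 0.89 [0.579  0.3207] 0.85
shot_glass 0.63 [0.5902 0.154 ] 0.82
```

View pics/c10.png

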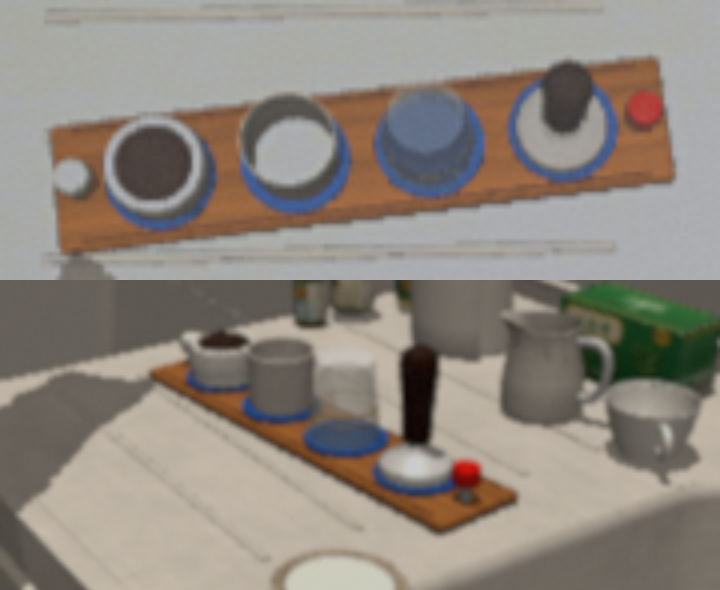

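The final pictures show all four upright and centred on their pads in the right order, with the mug untouched. All measured offsets are under 6 mm, so I'm handing in.

```bash
python3 -c "
from workcell import env
print(env.hand_in())"
```

```text
the job is handed in; nothing more can be done
None
```

The job is handed in (no verdict was returned): from the red knob, the tamper, shot glass, dosing cup and leveller stand upright on their pads, each measured within 6 mm of its pad's centre; the mug was not touched, and the arm took about 37 s of the 96 s allowed.

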